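Row of drilled cores by length

ROBOT

A 6-joint arm with a two-finger parallel gripper is mounted at the origin on a cart in front of the work surface, level with it; the furniture and walls round the work are solid. World frame = base frame: x ahead of the robot, y to its left, z up, the work surface at z = 0. Lengths are in mm, angles in rad, forces in N, time in s.
With the tool pointing down it reaches from about 275 to 1000 mm from the base axis. Payload 8.4 kg.
Tool frame: the origin (TCP) lies at the very end of the fingers, on their centre line; the grasp point (between the pads) lies 19 mm behind it; z points along the fingers, y is the direction in which the jaws open and shut (so a half turn about z gives the same grasp; the last joint's range is limited). The gripper opens to 85 mm and grips with 20 to 120 N. Pads are 22 mm wide; open, the fingers measure 114 mm over their backs; the gripper's body (76 mm by 85 mm) begins 54 mm behind the grasp point. The pads swing forward as they close: fully open they stand 13 mm farther back than shut.
Start: joints at [-1.24, 0.353, 1.633, -0, 1.155, -0.002], TCP at [204.18, -590.71, 231.281] pointing down, gripper open.
Joint ranges: [-2.63, 2.63], [-0.92, 2.1], [0.06, 2.66], [-1.3, 4.44], [0, 2.69], [-3.02, 3.02]. Speed limits (rad/s): [2.22, 2.22, 2.79, 3.14, 3.14, 3.14].

INTERFACE

Orientations are given as [roll, pitch, yaw] about the fixed x, y, z axes, in that order (R = Rz(yaw) Ry(pitch) Rx(roll)).
In Python, from rig import r gives the robot as it stands.
- The arm moves only by the tool jog_arm, never from a script. Its argument "moves" is a list of rows, each an object with "grip": the gripper command: -1 is fully open, 1 is shut, values between are in proportion; "translation": the shift along the tool's x, y, z in m, a list of three; "twist": the turn, a rotation vector about the tool's x, y, z in rad, a list of three. In form: [{"grip": grip, "translation": [dx, dy, dz], "twist": [ax, ay, az]}, ...]. A call has 1 to 10 rows; each row shifts and turns the commanded pose from where the row before left it, along the tool's axes as they then stand; what a row does not reach is not made up. A row lasts 1/12 s, in which the tool goes at most 41.7 mm and 7.16 degrees, less where a joint would pass 70% of its speed; a pose out of reach is approached as far as the arm can. A call with a gripper value outside its range is refused whole. The fingers move at their own pace and stop on an object; "squeeze" is the grip in N (left out, the last holds). Time passes only in rows, so rows that do not move let the fingers close. It gives the time, the measured TCP pose, the force and the opening at its end, in the units of the state.
- r.sense(): the state, without advancing time (a new reading comes with each control period).
- r.grab_frame(name): name is "scene" or "top" or "wrist"; returns (picture, depth): 480x640x3 uint8, red, green, blue; 480x640 float32, mm along the optical axis (not along the pixel's ray), 0 where there is no reading.
- r.calibration(name): a dict with "fx", "fy", "cx", "cy" (pixels), "R" (3x3) and "t" (3): a world point X has camera coordinates R X + t. Camera axes: x right, y down, z forward; pixel columns grow to the right and rows downward; lengths in mm; the calibration is good to about 2 mm. The wrist camera is an equidistant fisheye: a pixel r from the principal point sees the ray r / f radians off the axis. A picture is of the moment at which its call begins: read the wrist's pose just before it. calibration takes no time and is no camera call; for the wrist camera it gives the pose at the moment of the call.
- r.sign_off(): hands the job in, once; it reports no verdict.
The state is a dict: "clock": time; "qpos": joint angles; "qvel": joint speeds; "joint_efforts": joint torques, N m; "eef_pos": TCP position; "tcp_rot": TCP orientation; "contact_force": force on the tool from outside, world axes, zero at the start; "wrist_torque": the same for the moment, N m; "opening": opening from 0.0 (shut) to 1.0 (fully open).
Only numpy, scipy, OpenCV 4.12 (cv2) and the standard library are available. Lean on these libraries where they do the work, as an engineer would, in place of code of your own. Each camera call takes 0.05 s, during which the arm holds its last target.

TASK

Stand the four loose concrete cores from the front of the bench on the aluminium rail in order of height, one upright and centred on each blue pad: the shortest on the pad next to the rail's red end, then each taller than the one before, the tallest at the other end. Leave the brown pebble among them where it lies.

Things in the scene. Friction and masses are not known exactly. Their poses are not given: they have to be found in the camera images.
- core_0_mid (a point): Centre (half-way up) of the shortest core: an upright grey concrete cylinder with coloured stone flecks and pale flat ends, 40 mm across and 24 mm tall, about 0.07 kg, standing on the bench; the centre is 12 mm above its underside, its z axis up. The four cores differ only in height: 24, 38, 52 and 66 mm.
- core_1_mid (a point): Centre (half-way up) of the second shortest core: an upright grey concrete cylinder with coloured stone flecks and pale flat ends, 40 mm across and 38 mm tall, about 0.11 kg, standing on the bench; the centre is 19 mm above its underside, its z axis up. The four cores differ only in height: 24, 38, 52 and 66 mm.
- core_2_mid (a point): Centre (half-way up) of the second tallest core: an upright grey concrete cylinder with coloured stone flecks and pale flat ends, 40 mm across and 52 mm tall, about 0.15 kg, standing on the bench; the centre is 26 mm above its underside, its z axis up. The four cores differ only in height: 24, 38, 52 and 66 mm.
- core_3_mid (a point): Centre (half-way up) of the tallest core: an upright grey concrete cylinder with coloured stone flecks and pale flat ends, 40 mm across and 66 mm tall, about 0.19 kg, standing on the bench; the centre is 33 mm above its underside, its z axis up. The four cores differ only in height: 24, 38, 52 and 66 mm.
- pad_0_top (a point): Centre of the top face of a round blue pad, 54 mm across, its top 15 mm above the bench, fixed on the rail: the end pad at the rail's right (-y) end, as seen from the robot. The four pads stand in a straight row, 72 mm from centre to centre. Its x axis lies across the rail, its y axis along it.
- pad_1_top (a point): Centre of the top face of a round blue pad, 54 mm across, its top 15 mm above the bench, fixed on the rail: the second pad from the rail's right (-y) end, as seen from the robot. The four pads stand in a straight row, 72 mm from centre to centre. Its x axis lies across the rail, its y axis along it.
- pad_2_top (a point): Centre of the top face of a round blue pad, 54 mm across, its top 15 mm above the bench, fixed on the rail: the third pad from the rail's right (-y) end (second from the left), as seen from the robot. The four pads stand in a straight row, 72 mm from centre to centre. Its x axis lies across the rail, its y axis along it.
- pad_3_top (a point): Centre of the top face of a round blue pad, 54 mm across, its top 15 mm above the bench, fixed on the rail: the end pad at the rail's left (+y) end, as seen from the robot. The four pads stand in a straight row, 72 mm from centre to centre. Its x axis lies across the rail, its y axis along it.
- red_strip: Flat red strip, 64 x 18 mm and 3 mm thick, fixed across the top of the rail at one of its two ends, its centre 42 mm past the centre of the end pad; it marks the end where the shortest core goes. Its origin is at the centre of its underside, 12 mm above the bench. A black strip of the same shape is at the rail's other end. The rail is a fixed aluminium bar, 324 mm long, 70 mm wide, 12 mm high.
- pebble_mid (a point): Centre (half-way up) of a loose brown pebble, about 52 x 53 mm and 26 mm high, lying on the bench among the cores (the five lie at least 70 mm apart, centre to centre). Not part of the row.

How it is judged (in metres and radians):
At the end, for the whole second after the job is handed in: Each core stands upright (within 0.1 rad) and released on its own pad, its centre within 12 mm of the pad's centre: the shortest on the pad next to the red end of the rail, then the second shortest, the second tallest, and the tallest on the pad farthest from it (((horizontal distance between red_strip and pad_0_top below 0.06 m and horizontal distance between core_0_mid and pad_0_top below 0.012 m and horizontal distance between core_1_mid and pad_1_top below 0.012 m and horizontal distance between core_2_mid and pad_2_top below 0.012 m and horizontal distance between core_3_mid and pad_3_top below 0.012 m) or (horizontal distance between red_strip and pad_3_top below 0.06 m and horizontal distance between core_0_mid and pad_3_top below 0.012 m and horizontal distance between core_1_mid and pad_2_top below 0.012 m and horizontal distance between core_2_mid and pad_1_top below 0.012 m and horizontal distance between core_3_mid and pad_0_top below 0.012 m)) and height (world z) of core_0_mid between 0.024 and 0.031 m and height (world z) of core_1_mid between 0.031 and 0.038 m and height (world z) of core_2_mid between 0.038 and 0.045 m and height (world z) of core_3_mid between 0.045 and 0.052 m and angle between each of core_0_mid, core_1_mid, core_2_mid, core_3_mid's own z axis and vertical below 0.1 rad); the robot touches nothing.
It fails at once if the brown pebble is moved more than 20 mm (distance of pebble_mid from where it was at the start of the episode above 0.02 m).
It also fails if it takes over 90 s, if anything falls off the work surface, if the arm or the gripper's body presses on something with over 40 N, if the wrist force passes 120 N, or if a joint passes its speed limit or range.

## Working session

There is one attempt and no reset: what is moved stays moved. The work goes in short steps, Python scripts to look and compute and a tool call to move; the robot and the scene stay as the last step left them, time stands still between calls to the robot, and variables do not carry over. Pictures are saved under pics/ and viewed, and the job is handed in when it is done.

Besides the shell and the picture viewer there is one more tool, called after "Emit:" as a command line: name --argument value ..., lists and objects as JSON in quotes. jog_arm: Moves the arm, as the interface text tells. Its arguments: {"type":"object","properties":{"moves":{"type":"array"},"squeeze":{"type":"number"}},"required":["moves"]}

```bash
mkdir -p pics; ls; python3 - <<'E'
from rig import r
import cv2,numpy as np
print(r.sense())
for n in("scene","top"):
    p,d=r.grab_frame(n); cv2.imwrite(f"pics/{n}0.png",p[:,:,::-1]); np.save(f"{n}0.npy",d); np.save(f"{n}0p.npy",p); print(n,r.calibration(n))
E
```

```text
pics
{'clock': 0.0, 'qpos': array([-1.24037796e+00,  3.53685189e-01,  1.63414709e+00, -3.24589861e-05,
        1.15517289e+00, -2.38786847e-03]), 'qvel': array([-0.00094804,  0.00108944, -0.00094695, -0.00213275, -0.00013046,
        0.00062199]), 'joint_efforts': array([ 4.86019417e-03, -6.05248260e+01, -3.42071700e+01,  3.44057344e-04,
        9.53907816e-03,  5.95642618e-06]), 'eef_pos': array([ 204.0281459 , -590.25544391,  230.53299239]), 'tcp_rot': array([-3.14018006e+00,  2.63040411e-05,  3.32819383e-01]), 'contact_force': array([ 0.38547302,  0.30546483, -0.91743128]), 'wrist_torque': array([ 0.01846562,  0.02334318, -0.00185352]), 'opening': 1.00195660369208}
scene {'fx': 586.9861124407238, 'fy': 586.9861124407238, 'cx': 310.73237065233286, 'cy': 230.31013295496774, 'R': array([[-0.67052243, -0.74175272, -0.01423252],
       [-0.38749059,  0.36651056, -0.84588478],
       [ 0.6326537 , -0.56166975, -0.53317575]]), 't': array([516.35898402, 197.10563523, 740.50527408])}
top {'fx': 501.66109174368665, 'fy': 501.66109174368665, 'cx': 316.5470987442869, 'cy': 236.39268795425065, 'R': array([[ 0.01020137, -0.99993191, -0.00566645],
       [-0.98434258, -0.00904477, -0.17603375],
       [ 0.17597051,  0.00737351, -0.98436782]]), 't': array([204.90048824, 530.38804731, 829.93598476])}
```

View pics/scene0.png

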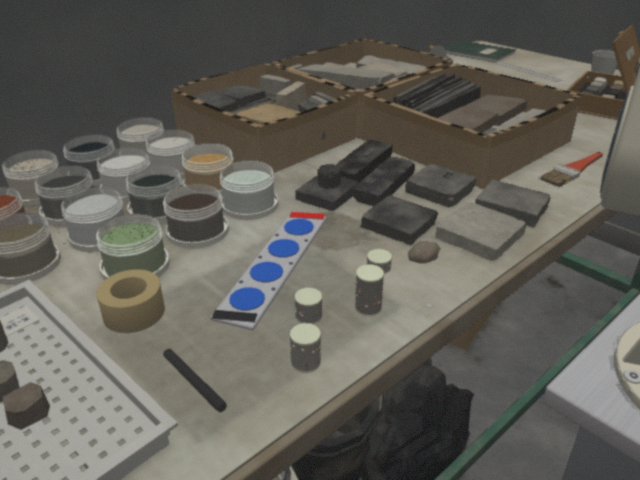

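View pics/top0.png

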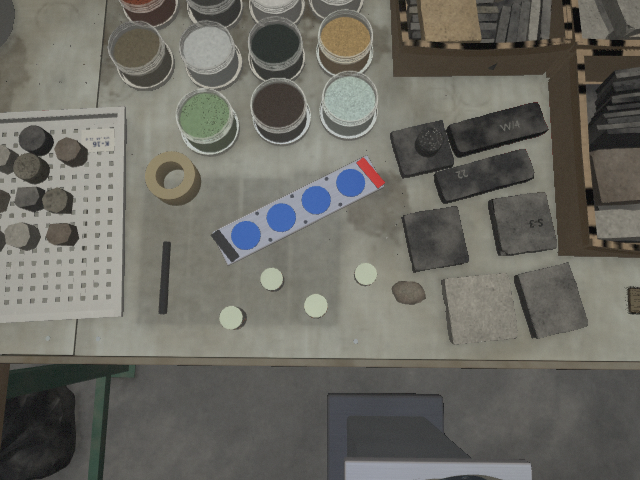

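The top view shows the pale core tops at (231,317), (272,279), (316,305) and (366,273), with the pebble at (408,292). The blue pads run from (245,235) to (350,183), and the red strip is at the right-hand end (370,172). Next I'll measure them.

```bash
cat > h.py <<'E'
import numpy as np,cv2
def ray(c,u,v,z):
    R=np.array(c['R']);t=np.array(c['t']);o=-R.T@t
    d=R.T@np.array([(u-c['cx'])/c['fx'],(v-c['cy'])/c['fy'],1.])
    return o+d*(z-o[2])/d[2]
def pt(c,u,v,dep):
    R=np.array(c['R']);t=np.array(c['t'])
    return R.T@(np.array([(u-c['cx'])/c['fx'],(v-c['cy'])/c['fy'],1.])*dep-t)
def blobs(p,lo,hi,a0):
    m=cv2.inRange(cv2.cvtColor(p,cv2.COLOR_RGB2HSV),lo,hi)
    m=cv2.morphologyEx(m,cv2.MORPH_CLOSE,np.ones((3,3)))
    cs,_=cv2.findContours(m,cv2.RETR_EXTERNAL,cv2.CHAIN_APPROX_NONE);o=[]
    for k in cs:
        M=cv2.moments(k)
        if M['m00']>a0:o.append((M['m10']/M['m00'],M['m01']/M['m00'],M['m00'],k))
    return o
BLUE=((105,120,60),(130,255,255)); RED=((172,120,80),(180,255,255)); PALE=((25,15,170),(60,90,255))
E
python3 - <<'E'
from rig import r
from h import *
for n in("top","scene"):
    p=np.load(n+"0p.npy");d=np.load(n+"0.npy");c=r.calibration(n)
    print(n)
    for u,v in ((316,305),(317,200),(371,172))[: 3 if n=="top" else 0]: print(cv2.cvtColor(p,cv2.COLOR_RGB2HSV)[v,u])
    for nm,k,z in(("blue",BLUE,15),("red",RED,15)):
        for u,v,a,_ in blobs(p,*k,60): print(nm,round(u),round(v),a,ray(c,u,v,z).round(1))
    for u,v,a,k in blobs(p,*PALE,100):
        if v<(250 if n=="top" else 240) or a>2000: continue
        m=np.zeros(d.shape,np.uint8);cv2.drawContours(m,[k],-1,1,-1);m=cv2.erode(m,np.ones((5,5)))
        dep=np.median(d[m>0]);P=pt(c,u,v,dep)
        print("pale",round(u,1),round(v,1),a,P.round(1),[(h,ray(c,u,v,h)[:2].round(1)) for h in(24,38,52,66) if abs(h-P[2])<12])
E
```

```text
top
[ 39  28 192]
[110 154 175]
[  0 173 187]
blue 245 235 601.0 [535.9 339.9  15. ]
blue 281 217 592.0 [569.2 276.2  15. ]
blue 316 200 580.5 [603.  212.7  15. ]
blue 350 182 568.5 [636.6 149.   15. ]
pale 230.5 317.1 369.5 [387.4 354.4  51.6] [(52, array([387.4, 354.4]))]
pale 99.9 312.8 107.0 [392.7 583.6  35.9] [(24, array([393. , 588.8])), (38, array([392.7, 582.7]))]
pale 315.2 305.2 386.5 [408.3 210.9  66. ] [(66, array([408.3, 210.9]))]
pale 271.1 278.5 344.0 [454.9 288.6  37.5] [(38, array([454.8, 288.5]))]
pale 365.4 273.4 336.5 [466.8 122.9  23.7] [(24, array([466.8, 122.9]))]
pale 115.4 258.6 353.0 [487.6 565.1  34.1] [(24, array([488.9, 569.3])), (38, array([487.1, 563.5]))]
scene
blue 247 298 554.0 [535.6 341.3  15. ]
blue 266 271 451.5 [569.1 277.4  15. ]
blue 283 248 371.0 [602.4 214.1  15. ]
blue 298 226 308.5 [636.6 150.   15. ]
pale 627.6 341.2 129.5 [108.2  30.   22.2] [(24, array([107.7,  32.3]))]
pale 304.6 333.0 417.5 [388.2 354.8  51.9] [(52, array([388.1, 354.9]))]
pale 19.0 314.3 156.0 [724.  607.8  21.7] [(24, array([720.8, 608.3]))]
pale 307.9 295.6 297.5 [456.3 288.4  37.5] [(38, array([455.8, 288.8]))]
pale 369.3 272.1 288.5 [409.  211.6  66.2] [(66, array([409.1, 211.4]))]
pale 379.1 255.4 209.0 [467.8 122.9  23.8] [(24, array([467.6, 123.2]))]
```

Emit:
jog_arm --moves '[{"grip": -1, "translation": [0, 0, 0], "twist": [0, 0, -0.1238]}, {"grip": -1, "translation": [0, 0, 0], "twist": [0, 0, -0.1238]}, {"grip": -1, "translation": [0, 0, 0], "twist": [0, 0, -0.1238]}, {"grip": -1, "translation": [0, 0, 0], "twist": [0, 0, -0.1238]}, {"grip": -1, "translation": [0, 0, 0], "twist": [0, 0, -0.1238]}, {"grip": -1, "translation": [0, 0, 0], "twist": [0, 0, -0.1238]}, {"grip": -1, "translation": [0, 0, 0], "twist": [0, 0, -0.1238]}, {"grip": -1, "translation": [0, 0, 0], "twist": [0, 0, -0.1238]}, {"grip": -1, "translation": [0, 0, 0], "twist": [0, 0, -0.1238]}, {"grip": -1, "translation": [0, 0, 0], "twist": [0, 0, -0.1238]}]' --squeeze 40

```text
clock: 0.93
eef_pos: [204.1, -590.4, 230.8]
tcp_rot: [-3.141, -0.001, 1.577]
contact_force: [-0.2, 0.2, -0.7]
opening: 0.996
```

Emit:
jog_arm --moves '[{"grip": -1, "translation": [0.03, 0.02, 0], "twist": [0, 0, 0]}, {"grip": -1, "translation": [0.03, 0.02, 0], "twist": [0, 0, 0]}, {"grip": -1, "translation": [0.03, 0.02, 0], "twist": [0, 0, 0]}, {"grip": -1, "translation": [0.03, 0.02, 0], "twist": [0, 0, 0]}, {"grip": -1, "translation": [0.03, 0.02, 0], "twist": [0, 0, 0]}, {"grip": -1, "translation": [0.03, 0.02, 0], "twist": [0, 0, 0]}, {"grip": -1, "translation": [0.03, 0.02, 0], "twist": [0, 0, 0]}, {"grip": -1, "translation": [0.03, 0.02, 0], "twist": [0, 0, 0]}, {"grip": -1, "translation": [0.03, 0.02, 0], "twist": [0, 0, 0]}, {"grip": -1, "translation": [0.03, 0.02, 0], "twist": [0, 0, 0]}]'

```text
clock: 1.77
eef_pos: [404.7, -289.0, 231.2]
tcp_rot: [-3.141, -0.0, 1.571]
contact_force: [0.2, -0.7, -0.6]
opening: 1.001
```

Emit:
jog_arm --moves '[{"grip": -1, "translation": [0.04, 0, 0], "twist": [0, 0, 0]}, {"grip": -1, "translation": [0.04, 0, 0], "twist": [0, 0, 0]}, {"grip": -1, "translation": [0.04, 0, 0], "twist": [0, 0, 0]}, {"grip": -1, "translation": [0.04, 0, 0], "twist": [0, 0, 0]}, {"grip": -1, "translation": [0.04, 0, 0], "twist": [0, 0, 0]}, {"grip": -1, "translation": [0.04, 0, 0], "twist": [0, 0, 0]}, {"grip": -1, "translation": [0.04, 0, 0], "twist": [0, 0, 0]}, {"grip": -1, "translation": [0.04, 0, 0], "twist": [0, 0, 0]}, {"grip": -1, "translation": [0.04, 0, 0], "twist": [0, 0, 0]}, {"grip": -1, "translation": [0.04, 0, 0], "twist": [0, 0, 0]}]'

```text
clock: 2.6
eef_pos: [403.5, 111.2, 231.4]
tcp_rot: [3.141, -0.0, 1.571]
contact_force: [1.3, 0.1, 0.1]
opening: 1.004
```

Emit:
jog_arm --moves '[{"grip": -1, "translation": [0.034, 0.0015, 0.02], "twist": [0, 0, 0]}, {"grip": -1, "translation": [0.034, 0.0015, 0.02], "twist": [0, 0, 0]}, {"grip": -1, "translation": [0.033, 0.0015, 0.02], "twist": [0, 0, 0]}, {"grip": -1, "translation": [0, 0, 0.02], "twist": [0, 0, 0]}, {"grip": -1, "translation": [0, 0, 0.02], "twist": [0, 0, 0]}, {"grip": -1, "translation": [0, 0, 0], "twist": [0, 0, 0]}, {"grip": -1, "translation": [0, 0, 0], "twist": [0, 0, 0]}]'

```text
clock: 3.18
eef_pos: [407.8, 209.9, 130.6]
tcp_rot: [-3.139, 0.001, 1.571]
contact_force: [-0.1, -0.6, 1.3]
opening: 1.002
```

```bash
python3 - <<'E'
from rig import r
from h import *
for i in range(3):
    p,d=r.grab_frame("wrist"); s=r.sense();print(s['eef_pos'],s['tcp_rot'],s['qpos'])
cv2.imwrite("pics/w1.png",p[:,:,::-1]);c=r.calibration("wrist");print(c)
E
```

```text
[408.64713725 210.14301289 131.62133381] [-3.14098315e+00  3.01919989e-04  1.57059929e+00] [4.71704796e-01 2.30629798e-01 2.06868167e+00 1.09130163e-05
 8.42961321e-01 4.71894665e-01]
[409.2107426  210.24439092 132.18899418] [ 3.14080007e+00 -4.07102863e-04  1.57023155e+00] [4.71348762e-01 2.29727158e-01 2.06821939e+00 3.08970693e-06
 8.42755090e-01 4.71911651e-01]
[409.50655314 210.31739268 132.50560429] [ 3.13994815e+00 -8.37897164e-04  1.57004773e+00] [ 4.71200972e-01  2.29173757e-01  2.06803259e+00 -1.78449775e-06
  8.42540644e-01  4.71951444e-01]
{'fx': 371.64829954431775, 'fy': 371.64829954431775, 'cx': 315.472123819504, 'cy': 247.5357092819518, 'R': array([[ 9.99998292e-01, -1.81448564e-04,  1.83904516e-03],
       [-7.47553621e-04, -9.49826905e-01,  3.12775145e-01],
       [ 1.69002197e-03, -3.12775986e-01, -9.49825419e-01]]), 't': array([-410.11242692,  190.47227795,  350.62574704])}
```

View pics/w1.png

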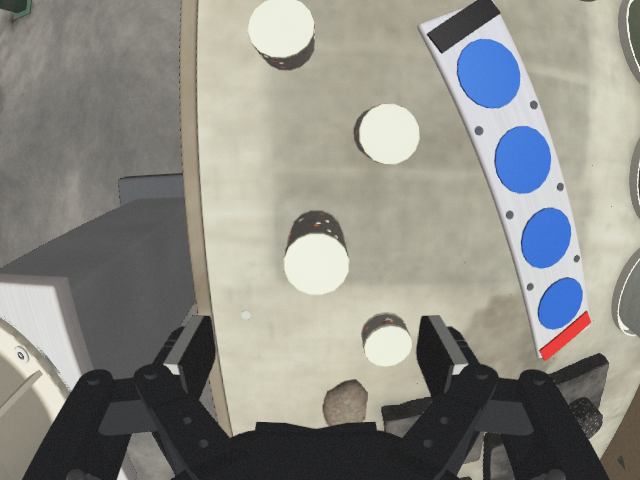

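The wrist view shows the tall core at column 316, which is the camera's centre column and so x is about 410. The finger tips are either side at columns 200 and 440. Now I'll go down and grip.

Emit:
jog_arm --moves '[{"grip": -1, "translation": [0.001, 0, 0.025], "twist": [0, 0, 0]}, {"grip": -1, "translation": [0, 0, 0.025], "twist": [0, 0, 0]}, {"grip": -1, "translation": [0, 0, 0.025], "twist": [0, 0, 0]}, {"grip": -1, "translation": [0, 0, 0.02], "twist": [0, 0, 0]}, {"grip": -1, "translation": [0, 0, 0.016], "twist": [0, 0, 0]}, {"grip": -1, "translation": [0, 0, 0], "twist": [0, 0, 0]}, {"grip": 0.6, "translation": [0, 0, 0], "twist": [0, 0, 0]}, {"grip": 0.6, "translation": [0, 0, 0], "twist": [0, 0, 0]}, {"grip": 0.6, "translation": [0, 0, 0], "twist": [0, 0, 0]}, {"grip": 0.6, "translation": [0, 0, 0], "twist": [0, 0, 0]}]'

```text
clock: 4.17
eef_pos: [409.6, 211.7, 21.6]
tcp_rot: [3.139, -0.001, 1.571]
contact_force: [-1.3, -0.8, 32.7]
opening: 0.463
```

Emit:
jog_arm --moves '[{"grip": 1, "translation": [0, 0, 0], "twist": [0, 0, 0]}, {"grip": 1, "translation": [0, 0, 0], "twist": [0, 0, 0]}, {"grip": 1, "translation": [0, 0, 0], "twist": [0, 0, 0]}, {"grip": 1, "translation": [0, 0, 0], "twist": [0, 0, 0]}, {"grip": 1, "translation": [0, 0, 0], "twist": [0, 0, 0]}]'

```text
clock: 4.58
eef_pos: [409.6, 211.7, 21.7]
tcp_rot: [3.139, -0.001, 1.571]
contact_force: [-1.5, -0.5, 9.5]
opening: 0.458
```

Emit:
jog_arm --moves '[{"grip": 1, "translation": [0, 0, -0.02], "twist": [0, 0, 0]}, {"grip": 1, "translation": [0, 0, -0.03], "twist": [0, 0, 0]}, {"grip": 1, "translation": [0, 0, -0.03], "twist": [0, 0, 0]}, {"grip": 1, "translation": [0.0259, 0.0254, 0], "twist": [0, 0, 0]}, {"grip": 1, "translation": [0.0259, 0.0254, 0], "twist": [0, 0, 0]}, {"grip": 1, "translation": [0.0259, 0.0254, 0], "twist": [0, 0, 0]}, {"grip": 1, "translation": [0.0259, 0.0254, 0], "twist": [0, 0, 0]}, {"grip": 1, "translation": [0.0259, 0.0254, 0], "twist": [0, 0, 0]}, {"grip": 1, "translation": [0, 0, 0.02], "twist": [0, 0, 0]}, {"grip": 1, "translation": [0, 0, 0], "twist": [0, 0, 0]}]'

```text
clock: 5.42
eef_pos: [535.7, 341.5, 78.3]
tcp_rot: [-3.14, 0.001, 1.572]
contact_force: [-2.1, -1.2, -3.4]
opening: 0.46
```

Emit:
jog_arm --moves '[{"grip": 1, "translation": [0, 0, 0.02], "twist": [0, 0, 0]}, {"grip": 1, "translation": [0, 0, 0.015], "twist": [0, 0, 0]}, {"grip": 1, "translation": [0, 0, 0], "twist": [0, 0, 0]}, {"grip": 1, "translation": [0, 0, 0], "twist": [0, 0, 0]}, {"grip": 1, "translation": [0, 0, 0], "twist": [0, 0, 0]}]'

```text
clock: 5.83
eef_pos: [535.9, 340.8, 46.5]
tcp_rot: [3.141, -0.0, 1.571]
contact_force: [0.7, 1.4, -1.9]
opening: 0.46
```

```bash
python3 - <<'E'
from rig import r
from h import *
s=r.sense();print(s['eef_pos'],s['contact_force'],s['opening'])
for n in("scene","top"):
    p,d=r.grab_frame(n); c=r.calibration(n); cv2.imwrite(f"pics/{n}1.png",p[:,:,::-1])
    for u,v,a,k in blobs(p,*PALE,100):
        m=np.zeros(d.shape,np.uint8);cv2.drawContours(m,[k],-1,1,-1);m=cv2.erode(m,np.ones((5,5)))
        P=pt(c,u,v,np.median(d[m>0]));
        if P[0]<700 and 100<P[1]<400:print(n,u,v,P.round(1))
E
```

```text
[535.86516187 340.77985755  46.52973984] [ 0.68685352  1.35877597 -1.94527492] 0.4599487530644803
scene 304.7176831607211 333.13463751438434 [388.2 354.7  51.6]
scene 307.7840603123317 295.6112008616047 [456.1 288.9  37.9]
scene 237.09385113268607 258.57605177993526 [536.8 350.3  91.4]
scene 379.13214550853746 255.3637713437268 [467.9 122.6  23.6]
top 159.07570422535213 283.7951877934272 [402.9 320.  548.3]
top 368.2115555555555 271.16088888888885 [470.8 117.9  23.5]
top 284.712676056338 207.71267605633804 [460.2 230.1 548.8]
top 186.388092311894 161.84719377304384 [534.1 338.  432. ]
```

View pics/scene1.png

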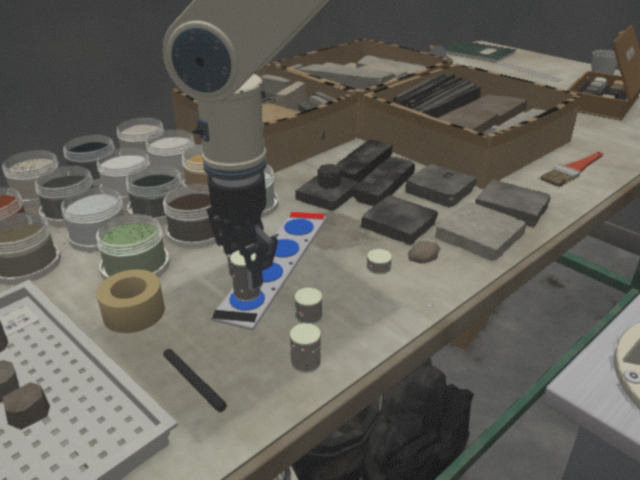

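The scene view shows the tall core upright over the left-hand pad, its top near (237,258) at a height of about 91 mm. That puts its base about 10 mm above the pad. I'll lower it and release.

Emit:
jog_arm --moves '[{"grip": 1, "translation": [0, 0, 0.005], "twist": [0, 0, 0]}, {"grip": 1, "translation": [0, 0, 0.003], "twist": [0, 0, 0]}, {"grip": 1, "translation": [0, 0, 0.002], "twist": [0, 0, 0]}, {"grip": 1, "translation": [0, 0, 0], "twist": [0, 0, 0]}, {"grip": 1, "translation": [0, 0, 0], "twist": [0, 0, 0]}]'

```text
clock: 6.35
eef_pos: [535.9, 340.9, 36.7]
tcp_rot: [3.141, -0.0, 1.571]
contact_force: [-4.7, -3.3, 13.0]
opening: 0.46
```

Contact force 13 N, so it's seated. I'll open and lift.

Emit:
jog_arm --moves '[{"grip": 0, "translation": [0, 0, 0], "twist": [0, 0, 0]}, {"grip": -0.3, "translation": [0, 0, 0], "twist": [0, 0, 0]}, {"grip": -1, "translation": [0, 0, 0], "twist": [0, 0, 0]}, {"grip": -1, "translation": [0, 0, 0], "twist": [0, 0, 0]}, {"grip": -1, "translation": [0, 0, 0], "twist": [0, 0, 0]}, {"grip": -1, "translation": [0, 0, 0], "twist": [0, 0, 0]}, {"grip": -1, "translation": [0, 0, -0.02], "twist": [0, 0, 0]}, {"grip": -1, "translation": [0, 0, -0.04], "twist": [0, 0, 0]}, {"grip": -1, "translation": [0, 0, -0.04], "twist": [0, 0, 0]}, {"grip": -1, "translation": [0, 0, 0], "twist": [0, 0, 0]}]'

```text
clock: 7.18
eef_pos: [539.5, 343.2, 142.9]
tcp_rot: [3.132, -0.006, 1.571]
contact_force: [1.3, 0.5, -0.7]
opening: 1.003
```

Emit:
jog_arm --moves '[{"grip": -1, "translation": [0.0028, -0.0296, 0], "twist": [0, 0, 0]}, {"grip": -1, "translation": [0.0028, -0.0296, 0], "twist": [0, 0, 0]}, {"grip": -1, "translation": [0.0028, -0.0296, 0], "twist": [0, 0, 0]}, {"grip": -1, "translation": [0.0028, -0.0296, 0], "twist": [0, 0, 0]}, {"grip": -1, "translation": [0.0028, -0.0296, 0], "twist": [0, 0, 0]}, {"grip": -1, "translation": [0, 0, 0.025], "twist": [0, 0, 0]}, {"grip": -1, "translation": [0, 0, 0.025], "twist": [0, 0, 0]}, {"grip": -1, "translation": [0, 0, 0], "twist": [0, 0, 0]}, {"grip": -1, "translation": [0, 0, 0], "twist": [0, 0, 0]}]'

```text
clock: 7.93
eef_pos: [387.0, 354.2, 84.6]
tcp_rot: [-3.14, 0.002, 1.571]
contact_force: [0.6, -0.0, -0.5]
opening: 1.0
```

```bash
cat > chk.py <<'E'
from rig import r
from h import *
s=r.sense();print(s['clock'],s['eef_pos'],s['contact_force'],s['opening'])
import sys
for n in("scene","top"):
    p,d=r.grab_frame(n); c=r.calibration(n); cv2.imwrite(f"pics/{n}{sys.argv[1]}.png",p[:,:,::-1])
    for u,v,a,k in blobs(p,*PALE,100):
        m=np.zeros(d.shape,np.uint8);cv2.drawContours(m,[k],-1,1,-1);m=cv2.erode(m,np.ones((5,5)))
        P=pt(c,u,v,np.median(d[m>0]));
        if 350<P[0]<700 and 100<P[1]<400 and P[2]<120:print(n,round(u),round(v),a,P.round(1))
E
python3 chk.py 2
```

```text
7.9333 [387.01242812 354.24670954  84.62012474] [ 0.59210871 -0.03361778 -0.46906911] 1.0001874769805241
scene 305 333 439.5 [388.3 354.7  51.5]
scene 307 296 304.0 [456.3 289.5  37.7]
scene 244 262 316.5 [536.2 339.9  80.8]
scene 379 255 232.5 [467.7 123.1  24. ]
top 271 279 340.5 [454.8 288.6  37.4]
top 365 273 335.5 [466.8 122.9  23.9]
top 239 229 360.0 [534.6 340.1  80.4]
```

View pics/scene2.png

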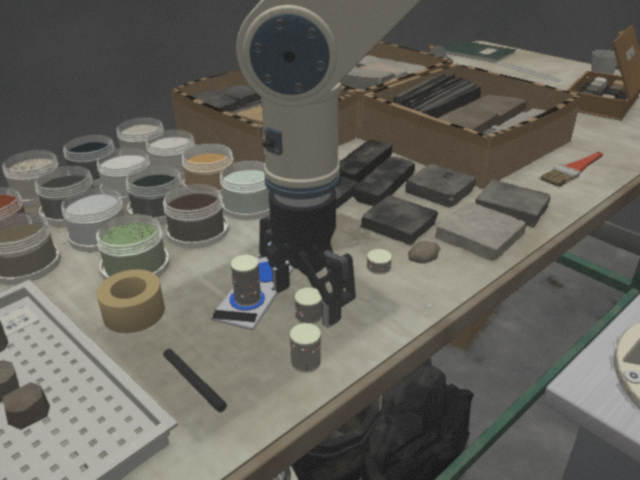

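The tall core stands on its pad with its top at (244,262): position (535.4,340.0), height 80.6 mm against an expected 81, so about 1 mm off the pad centre. Next is the 52 mm core.

Emit:
jog_arm --moves '[{"grip": -1, "translation": [0, 0, 0.025], "twist": [0, 0, 0]}, {"grip": -1, "translation": [0, 0, 0.025], "twist": [0, 0, 0]}, {"grip": -1, "translation": [0, 0, 0.021], "twist": [0, 0, 0]}, {"grip": -1, "translation": [0, 0, 0], "twist": [0, 0, 0]}, {"grip": 0, "translation": [0, 0, 0], "twist": [0, 0, 0]}, {"grip": 0.6, "translation": [0, 0, 0], "twist": [0, 0, 0]}, {"grip": 1, "translation": [0, 0, 0], "twist": [0, 0, 0]}, {"grip": 1, "translation": [0, 0, 0], "twist": [0, 0, 0]}, {"grip": 1, "translation": [0, 0, 0], "twist": [0, 0, 0]}, {"grip": 1, "translation": [0, 0, 0], "twist": [0, 0, 0]}]'

```text
clock: 8.87
eef_pos: [388.6, 355.6, 15.9]
tcp_rot: [3.14, -0.002, 1.571]
contact_force: [-0.5, -1.8, 7.4]
opening: 0.457
```

Emit:
jog_arm --moves '[{"grip": 1, "translation": [0, 0, -0.035], "twist": [0, 0, 0]}, {"grip": 1, "translation": [0, 0, -0.04], "twist": [0, 0, 0]}, {"grip": 1, "translation": [0, 0, -0.04], "twist": [0, 0, 0]}, {"grip": 1, "translation": [-0.013, 0.0302, 0], "twist": [0, 0, 0]}, {"grip": 1, "translation": [-0.013, 0.0302, 0], "twist": [0, 0, 0]}, {"grip": 1, "translation": [-0.013, 0.0302, 0], "twist": [0, 0, 0]}, {"grip": 1, "translation": [-0.013, 0.0302, 0], "twist": [0, 0, 0]}, {"grip": 1, "translation": [-0.013, 0.0302, 0], "twist": [0, 0, 0]}, {"grip": 1, "translation": [-0.013, 0.0302, 0], "twist": [0, 0, 0]}, {"grip": 1, "translation": [0, 0, 0], "twist": [0, 0, 0]}]'

```text
clock: 9.7
eef_pos: [574.4, 274.9, 130.7]
tcp_rot: [3.137, -0.001, 1.568]
contact_force: [-0.3, -0.1, 0.3]
opening: 0.461
```

Emit:
jog_arm --moves '[{"grip": 1, "translation": [0, 0, 0.03], "twist": [0, 0, 0]}, {"grip": 1, "translation": [0, 0, 0.03], "twist": [0, 0, 0]}, {"grip": 1, "translation": [0, 0, 0.025], "twist": [0, 0, 0]}, {"grip": 1, "translation": [0, 0, 0.006], "twist": [0, 0, 0]}, {"grip": 1, "translation": [0, 0, 0.005], "twist": [0, 0, 0]}, {"grip": 1, "translation": [0, 0, 0.003], "twist": [0, 0, 0]}, {"grip": 1, "translation": [0, 0, 0], "twist": [0, 0, 0]}, {"grip": 1, "translation": [0, 0, 0], "twist": [0, 0, 0]}]'

```text
clock: 10.37
eef_pos: [569.8, 277.4, 31.9]
tcp_rot: [3.139, -0.001, 1.571]
contact_force: [1.1, -0.9, -0.9]
opening: 0.457
```

Emit:
jog_arm --moves '[{"grip": 1, "translation": [0, 0, 0.0015], "twist": [0, 0, 0]}, {"grip": 1, "translation": [0, 0, 0], "twist": [0, 0, 0]}, {"grip": 1, "translation": [0, 0, 0], "twist": [0, 0, 0]}]'

```text
clock: 10.62
eef_pos: [570.0, 277.5, 31.0]
tcp_rot: [3.139, -0.001, 1.571]
contact_force: [-3.1, -0.9, 8.7]
opening: 0.46
```

Emit:
jog_arm --moves '[{"grip": 0, "translation": [0, 0, 0], "twist": [0, 0, 0]}, {"grip": -0.3, "translation": [0, 0, 0], "twist": [0, 0, 0]}, {"grip": -1, "translation": [0, 0, 0], "twist": [0, 0, 0]}, {"grip": -1, "translation": [0, 0, 0], "twist": [0, 0, 0]}, {"grip": -1, "translation": [0, 0, 0], "twist": [0, 0, 0]}, {"grip": -1, "translation": [0, 0, 0], "twist": [0, 0, 0]}, {"grip": -1, "translation": [0, 0, -0.02], "twist": [0, 0, 0]}, {"grip": -1, "translation": [0, 0, -0.04], "twist": [0, 0, 0]}, {"grip": -1, "translation": [0, 0, -0.04], "twist": [0, 0, 0]}, {"grip": -1, "translation": [0, 0, 0], "twist": [0, 0, 0]}]'

```text
clock: 11.45
eef_pos: [572.9, 278.7, 136.3]
tcp_rot: [3.132, -0.005, 1.571]
contact_force: [1.9, 0.5, -0.3]
opening: 1.002
```

Emit:
jog_arm --moves '[{"grip": -1, "translation": [0.003, -0.0284, 0], "twist": [0, 0, 0]}, {"grip": -1, "translation": [0.003, -0.0284, 0], "twist": [0, 0, 0]}, {"grip": -1, "translation": [0.003, -0.0284, 0], "twist": [0, 0, 0]}, {"grip": -1, "translation": [0.003, -0.0284, 0], "twist": [0, 0, 0]}, {"grip": -1, "translation": [0, 0, 0.025], "twist": [0, 0, 0]}, {"grip": -1, "translation": [0, 0, 0.025], "twist": [0, 0, 0]}, {"grip": -1, "translation": [0, 0, 0], "twist": [0, 0, 0]}, {"grip": -1, "translation": [0, 0, 0], "twist": [0, 0, 0]}, {"grip": -1, "translation": [0, 0, 0], "twist": [0, 0, 0]}]'

```text
clock: 12.2
eef_pos: [455.9, 289.0, 79.5]
tcp_rot: [3.141, -0.0, 1.571]
contact_force: [0.9, -0.4, 0.7]
opening: 0.994
```

```bash
python3 chk.py 3
```

```text
12.2 [455.92032576 289.02852622  79.50282255] [ 0.93196711 -0.35227886  0.65772803] 0.9941938009149306
scene 308 296 307.5 [456.  288.9  37.9]
scene 244 262 303.0 [535.7 340.5  81. ]
scene 379 255 225.5 [467.6 122.7  23.8]
scene 264 244 240.5 [570.5 276.5  66.8]
top 365 273 334.5 [466.8 122.8  23.7]
```

View pics/scene3.png

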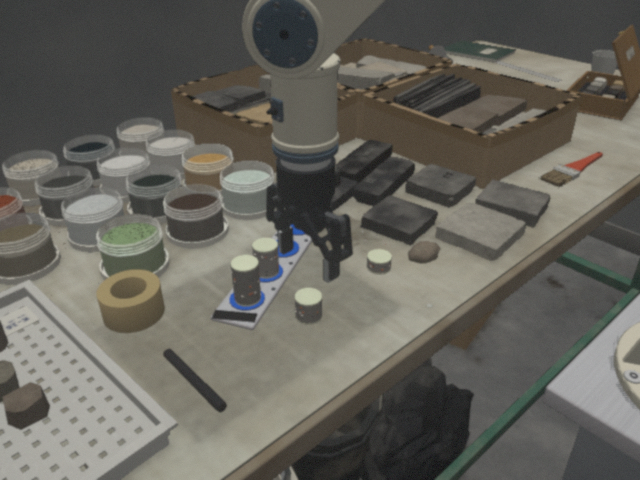

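The 52 mm core stands on the third pad with its top at (264,244): position (570.5,276.5), height 66.8 mm against 67. The 38 mm core at (308,296) hasn't moved, so I'll grip it next.

Emit:
jog_arm --moves '[{"grip": -1, "translation": [0, 0, 0.025], "twist": [0, 0, 0]}, {"grip": -1, "translation": [0, 0, 0.025], "twist": [0, 0, 0]}, {"grip": -1, "translation": [0, 0, 0.02], "twist": [0, 0, 0]}, {"grip": -1, "translation": [0, 0, 0], "twist": [0, 0, 0]}, {"grip": 0, "translation": [0, 0, 0], "twist": [0, 0, 0]}, {"grip": 0.6, "translation": [0, 0, 0], "twist": [0, 0, 0]}, {"grip": 1, "translation": [0, 0, 0], "twist": [0, 0, 0]}, {"grip": 1, "translation": [0, 0, 0], "twist": [0, 0, 0]}, {"grip": 1, "translation": [0, 0, 0], "twist": [0, 0, 0]}, {"grip": 1, "translation": [0, 0, 0], "twist": [0, 0, 0]}]'

```text
clock: 13.13
eef_pos: [456.3, 289.4, 10.4]
tcp_rot: [3.14, -0.001, 1.571]
contact_force: [-0.6, -0.9, 7.5]
opening: 0.456
```

Emit:
jog_arm --moves '[{"grip": 1, "translation": [0, 0, -0.03], "twist": [0, 0, 0]}, {"grip": 1, "translation": [0, 0, -0.035], "twist": [0, 0, 0]}, {"grip": 1, "translation": [0, 0, -0.035], "twist": [0, 0, 0]}, {"grip": 1, "translation": [-0.0151, 0.0295, 0], "twist": [0, 0, 0]}, {"grip": 1, "translation": [-0.0151, 0.0295, 0], "twist": [0, 0, 0]}, {"grip": 1, "translation": [-0.0151, 0.0295, 0], "twist": [0, 0, 0]}, {"grip": 1, "translation": [-0.0151, 0.0295, 0], "twist": [0, 0, 0]}, {"grip": 1, "translation": [-0.0151, 0.0295, 0], "twist": [0, 0, 0]}, {"grip": 1, "translation": [0, 0, 0], "twist": [0, 0, 0]}, {"grip": 1, "translation": [0, 0, 0], "twist": [0, 0, 0]}]'

```text
clock: 13.97
eef_pos: [604.1, 212.4, 109.4]
tcp_rot: [3.14, -0.0, 1.569]
contact_force: [-0.9, -0.1, -1.7]
opening: 0.454
```

Emit:
jog_arm --moves '[{"grip": 1, "translation": [0, 0, 0.03], "twist": [0, 0, 0]}, {"grip": 1, "translation": [0, 0, 0.025], "twist": [0, 0, 0]}, {"grip": 1, "translation": [0, 0, 0.018], "twist": [0, 0, 0]}, {"grip": 1, "translation": [0, 0, 0.005], "twist": [0, 0, 0]}, {"grip": 1, "translation": [0, 0, 0.004], "twist": [0, 0, 0]}, {"grip": 1, "translation": [0, 0, 0.003], "twist": [0, 0, 0]}, {"grip": 1, "translation": [0, 0, 0], "twist": [0, 0, 0]}, {"grip": 1, "translation": [0, 0, 0], "twist": [0, 0, 0]}]'

```text
clock: 14.63
eef_pos: [603.4, 214.0, 25.5]
tcp_rot: [3.139, -0.001, 1.571]
contact_force: [-1.2, 0.0, 2.7]
opening: 0.452
```

Emit:
jog_arm --moves '[{"grip": 1, "translation": [0, 0, 0.001], "twist": [0, 0, 0]}, {"grip": 1, "translation": [0, 0, 0], "twist": [0, 0, 0]}, {"grip": 1, "translation": [0, 0, 0], "twist": [0, 0, 0]}]'

```text
clock: 14.88
eef_pos: [603.5, 214.0, 25.4]
tcp_rot: [3.14, -0.001, 1.571]
contact_force: [-4.5, -0.7, 15.6]
opening: 0.453
```

Emit:
jog_arm --moves '[{"grip": 0, "translation": [0, 0, 0], "twist": [0, 0, 0]}, {"grip": -0.3, "translation": [0, 0, 0], "twist": [0, 0, 0]}, {"grip": -1, "translation": [0, 0, 0], "twist": [0, 0, 0]}, {"grip": -1, "translation": [0, 0, 0], "twist": [0, 0, 0]}, {"grip": -1, "translation": [0, 0, 0], "twist": [0, 0, 0]}, {"grip": -1, "translation": [0, 0, 0], "twist": [0, 0, 0]}, {"grip": -1, "translation": [0, 0, -0.02], "twist": [0, 0, 0]}, {"grip": -1, "translation": [0, 0, -0.04], "twist": [0, 0, 0]}, {"grip": -1, "translation": [0, 0, -0.04], "twist": [0, 0, 0]}, {"grip": -1, "translation": [0, 0, 0], "twist": [0, 0, 0]}]'

```text
clock: 15.72
eef_pos: [607.1, 214.8, 130.3]
tcp_rot: [3.132, -0.004, 1.571]
contact_force: [1.0, 1.5, 1.0]
opening: 0.997
```

Emit:
jog_arm --moves '[{"grip": -1, "translation": [-0.0181, -0.0271, 0], "twist": [0, 0, 0]}, {"grip": -1, "translation": [-0.0181, -0.0271, 0], "twist": [0, 0, 0]}, {"grip": -1, "translation": [-0.0181, -0.0271, 0], "twist": [0, 0, 0]}, {"grip": -1, "translation": [-0.0181, -0.0271, 0], "twist": [0, 0, 0]}, {"grip": -1, "translation": [-0.0181, -0.0271, 0], "twist": [0, 0, 0]}, {"grip": -1, "translation": [0, 0, 0.025], "twist": [0, 0, 0]}, {"grip": -1, "translation": [0, 0, 0.025], "twist": [0, 0, 0]}, {"grip": -1, "translation": [0, 0, 0], "twist": [0, 0, 0]}, {"grip": -1, "translation": [0, 0, 0], "twist": [0, 0, 0]}, {"grip": -1, "translation": [0, 0, 0], "twist": [0, 0, 0]}]'

```text
clock: 16.55
eef_pos: [467.9, 123.0, 73.4]
tcp_rot: [3.141, -0.0, 1.571]
contact_force: [0.6, -0.8, -0.4]
opening: 1.002
```

```bash
python3 chk.py 4; python3 - <<'E'
from rig import r
from h import *
p,d=r.grab_frame("wrist");cv2.imwrite("pics/w4.png",p[:,:,::-1])
E
```

```text
16.55 [467.94273793 123.03036353  73.44062158] [ 0.6085944  -0.787705   -0.44697237] 1.0022824475950982
scene 244 262 290.5 [535.6 340.3  81.1]
scene 379 255 214.0 [467.2 123.5  24.2]
scene 264 244 231.5 [570.1 276.9  66.9]
scene 282 228 192.0 [603.5 213.8  52.9]
top 239 229 360.0 [534.5 340.1  80.5]
top 278 211 342.5 [568.9 276.5  66.4]
top 315 195 326.0 [602.1 213.3  52.3]
```

View pics/w4.png

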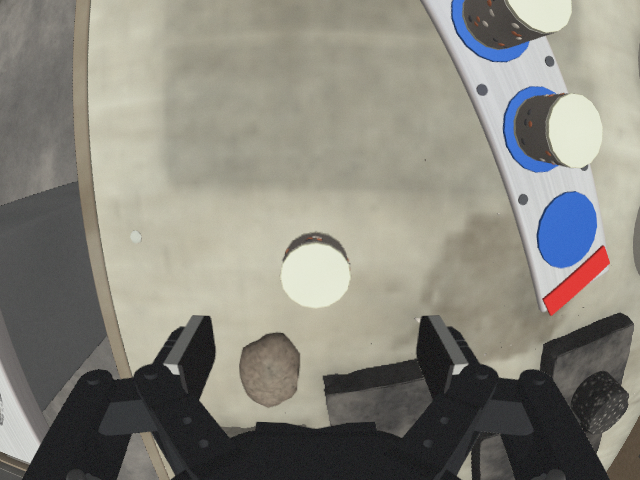

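View pics/scene4.png

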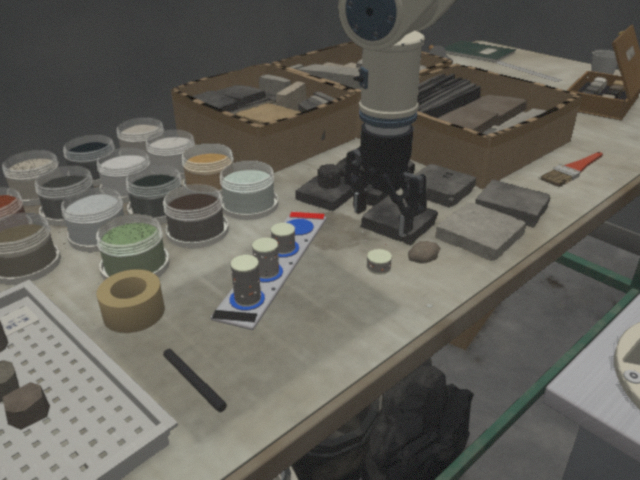

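Three cores are standing on pads with their tops at (244,262), (264,244) and (282,228), each within about 1 mm of its pad centre. The short core is centred between the jaws at column 316. The pebble at (270,370) is clear of both fingers.

Emit:
jog_arm --moves '[{"grip": -1, "translation": [0, 0, 0.025], "twist": [0, 0, 0]}, {"grip": -1, "translation": [0, 0, 0.025], "twist": [0, 0, 0]}, {"grip": -1, "translation": [0, 0, 0.013], "twist": [0, 0, 0]}, {"grip": -1, "translation": [0, 0, 0.005], "twist": [0, 0, 0]}, {"grip": -1, "translation": [0, 0, 0], "twist": [0, 0, 0]}, {"grip": 0, "translation": [0, 0, 0], "twist": [0, 0, 0]}, {"grip": 0.3, "translation": [0, 0, 0], "twist": [0, 0, 0]}, {"grip": 1, "translation": [0, 0, 0], "twist": [0, 0, 0]}, {"grip": 1, "translation": [0, 0, 0], "twist": [0, 0, 0]}, {"grip": 1, "translation": [0, 0, 0], "twist": [0, 0, 0]}]'

```text
clock: 17.53
eef_pos: [467.9, 123.0, 5.9]
tcp_rot: [3.14, -0.0, 1.571]
contact_force: [-0.9, -0.3, 9.4]
opening: 0.45
```

Emit:
jog_arm --moves '[{"grip": 1, "translation": [0, 0, 0], "twist": [0, 0, 0]}, {"grip": 1, "translation": [0, 0, -0.02], "twist": [0, 0, 0]}, {"grip": 1, "translation": [0, 0, -0.035], "twist": [0, 0, 0]}, {"grip": 1, "translation": [0, 0, -0.035], "twist": [0, 0, 0]}, {"grip": 1, "translation": [0, 0, 0], "twist": [0, 0, 0]}, {"grip": 1, "translation": [0, 0, 0], "twist": [0, 0, 0]}]'

```text
clock: 18.03
eef_pos: [468.9, 123.2, 97.1]
tcp_rot: [3.137, -0.001, 1.571]
contact_force: [0.4, -0.1, -0.3]
opening: 0.454
```

```bash
python3 chk.py 5
```

```text
18.0333 [468.92272591 123.23424462  97.12005284] [ 0.38488043 -0.10205192 -0.33743922] 0.45371276441794756
scene 244 262 290.5 [536.1 340.   80.6]
scene 264 244 232.5 [570.5 276.6  66.6]
scene 282 228 190.0 [603.4 213.8  53. ]
scene 379 207 135.5 [471.7 126.1 114.8]
top 239 229 360.0 [534.6 340.1  80.4]
top 278 211 342.5 [568.9 276.5  66.4]
top 315 195 326.0 [602.1 213.3  52.3]
```

View pics/scene5.png

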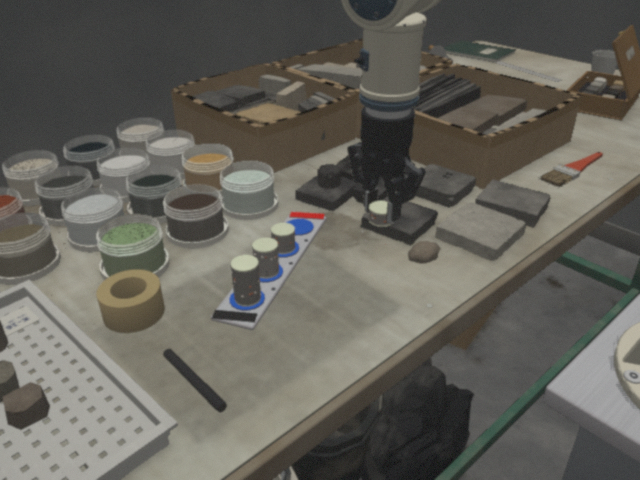

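The short core is held upright at (379,207), with its top at about 115 mm. I'll carry it to the red-end pad.

Emit:
jog_arm --moves '[{"grip": 1, "translation": [0.00445, 0.0282, 0], "twist": [0, 0, 0]}, {"grip": 1, "translation": [0.00445, 0.0282, 0], "twist": [0, 0, 0]}, {"grip": 1, "translation": [0.00445, 0.0282, 0], "twist": [0, 0, 0]}, {"grip": 1, "translation": [0.00445, 0.0282, 0], "twist": [0, 0, 0]}, {"grip": 1, "translation": [0.00445, 0.0282, 0], "twist": [0, 0, 0]}, {"grip": 1, "translation": [0.00445, 0.0282, 0], "twist": [0, 0, 0]}, {"grip": 1, "translation": [0, 0, 0], "twist": [0, 0, 0]}, {"grip": 1, "translation": [0, 0, 0.03], "twist": [0, 0, 0]}, {"grip": 1, "translation": [0, 0, 0.02], "twist": [0, 0, 0]}, {"grip": 1, "translation": [0, 0, 0], "twist": [0, 0, 0]}]'

```text
clock: 18.97
eef_pos: [632.1, 148.5, 38.9]
tcp_rot: [-3.132, 0.002, 1.571]
contact_force: [-1.0, 0.2, -1.3]
opening: 0.446
```

Emit:
jog_arm --moves '[{"grip": 1, "translation": [0, 0, 0.015], "twist": [0, 0, 0]}, {"grip": 1, "translation": [0, 0, 0.005], "twist": [0, 0, 0]}, {"grip": 1, "translation": [0, 0, 0.003], "twist": [0, 0, 0]}, {"grip": 1, "translation": [0, 0, 0.002], "twist": [0, 0, 0]}, {"grip": 1, "translation": [0, 0, 0], "twist": [0, 0, 0]}, {"grip": 1, "translation": [0, 0, 0], "twist": [0, 0, 0]}, {"grip": 1, "translation": [0, 0, 0], "twist": [0, 0, 0]}]'

```text
clock: 19.55
eef_pos: [636.5, 149.5, 21.0]
tcp_rot: [3.141, -0.0, 1.571]
contact_force: [-3.7, -0.7, 7.2]
opening: 0.452
```

Emit:
jog_arm --moves '[{"grip": 0, "translation": [0, 0, 0], "twist": [0, 0, 0]}, {"grip": -0.3, "translation": [0, 0, 0], "twist": [0, 0, 0]}, {"grip": -1, "translation": [0, 0, 0], "twist": [0, 0, 0]}, {"grip": -1, "translation": [0, 0, 0], "twist": [0, 0, 0]}, {"grip": -1, "translation": [0, 0, 0], "twist": [0, 0, 0]}, {"grip": -1, "translation": [0, 0, 0], "twist": [0, 0, 0]}, {"grip": -1, "translation": [0, 0, -0.02], "twist": [0, 0, 0]}, {"grip": -1, "translation": [0, 0, -0.04], "twist": [0, 0, 0]}, {"grip": -1, "translation": [0, 0, -0.04], "twist": [0, 0, 0]}, {"grip": -1, "translation": [0, 0, -0.03], "twist": [0, 0, 0]}]'

```text
clock: 20.38
eef_pos: [637.1, 149.6, 152.5]
tcp_rot: [3.14, -0.0, 1.571]
contact_force: [1.3, 0.8, 0.7]
opening: 0.999
```

Emit:
jog_arm --moves '[{"grip": -1, "translation": [-0.035, -0.02, 0], "twist": [0, 0, 0]}, {"grip": -1, "translation": [-0.035, -0.02, 0], "twist": [0, 0, 0]}, {"grip": -1, "translation": [-0.035, -0.02, 0], "twist": [0, 0, 0]}, {"grip": -1, "translation": [-0.035, -0.02, 0], "twist": [0, 0, 0]}, {"grip": -1, "translation": [-0.035, -0.02, 0], "twist": [0, 0, 0]}, {"grip": -1, "translation": [-0.035, -0.02, 0], "twist": [0, 0, 0]}, {"grip": -1, "translation": [-0.035, -0.02, 0], "twist": [0, 0, 0]}, {"grip": -1, "translation": [0, 0, 0], "twist": [0, 0, 0]}, {"grip": -1, "translation": [0, 0, 0], "twist": [0, 0, 0]}, {"grip": -1, "translation": [0, 0, 0], "twist": [0, 0, 0]}]'

```text
clock: 21.22
eef_pos: [496.9, -95.6, 150.0]
tcp_rot: [3.141, -0.0, 1.57]
contact_force: [1.0, 0.1, 0.0]
opening: 1.001
```

```bash
python3 chk.py 6
```

```text
21.2167 [496.93567963 -95.57984046 150.03048727] [0.99023328 0.07265705 0.00475984] 1.0013371198341114
scene 244 262 288.5 [535.9 340.2  80.8]
scene 264 244 230.5 [570. 277.  67.]
scene 282 228 191.0 [603.9 213.5  52.7]
scene 298 215 158.0 [636.1 149.9  39. ]
top 239 229 364.0 [534.6 340.1  80.4]
top 278 211 344.0 [568.9 276.5  66.3]
top 315 195 326.0 [602.1 213.3  52.5]
top 351 179 306.0 [635.  149.5  38.3]
```

View pics/scene6.png

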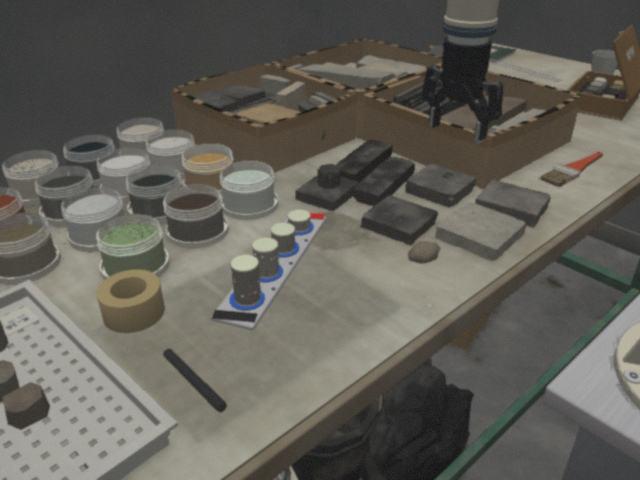

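View pics/top6.png

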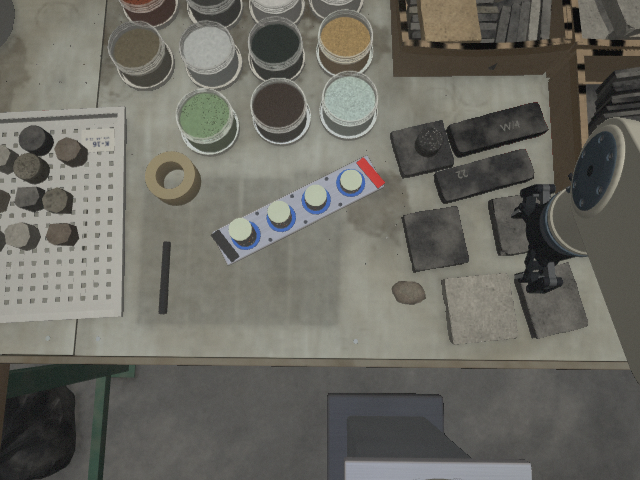

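All four cores stand on their pads, rising from the red end: their tops in the top view are at (351,179), (315,195), (278,211) and (239,229). The pebble is still at (408,292). The gripper is open and clear of everything, so I'll hand in.

```bash
python3 -c "
from rig import r
print(r.sign_off())"
```

```text
the job is handed in; nothing more can be done
None
```

All four cores are standing upright on the rail in height order, with the 24 mm core on the pad next to the red end, then 38, 52 and 66 mm. I handed the job in at about 21 s of the 90 s allowed; it reports no verdict.

- **Centring:** in the last check, both cameras put every core within about 2 mm of its pad centre, against the 12 mm allowed.
- **Heights:** the core tops measured about 39, 53, 67 and 81 mm above the bench. These are the values expected for cores standing on the 15 mm pads.
- **Upright:** I did not measure the tilt as an angle. I judged it from the pictures and the matching top heights.
- **Pebble:** it is at the same pixel position in the top view, about (408,292), as at the start.
- **Gripper:** it is open and clear of everything.

The two cameras differed by up to about 2 mm, within the stated calibration accuracy. The tool force reading briefly reached about 33 N while the fingers closed on the tallest core, the highest reading I saw. No check failed.

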